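# Slide a spent block battery through the return box's sprung flap

### The arm

A 6-joint arm with a two-finger parallel gripper is mounted at the origin on the work surface. World frame = base frame: x ahead of the robot, y to its left, z up, the work surface at z = 0. Lengths are in m, angles in rad, forces in N, time in s.
With the tool pointing down it reaches from about 0.35 to 0.775 m from the base axis. Payload 7.3 kg.
Tool frame: the origin (TCP) lies at the very end of the fingers, on their centre line; the grasp point (between the pads) lies 19 mm behind it; z points along the fingers, y is the direction in which the jaws open and shut (so a half turn about z gives the same grasp; the last joint's range is limited). The gripper opens to 92 mm and grips with 3 to 60 N. Pads are 19 mm wide; open, the fingers measure 130 mm over their backs; the gripper's body (75 mm by 190 mm) begins 47 mm behind the grasp point.
Start: joints at [1.061, 0.342, 1.524, -0, 1.275, -0.146], TCP at [0.187, 0.491, 0.227] pointing down, gripper open.
Joint ranges: [-2.53, 2.53], [-0.77, 2.02], [0.04, 2.7], [-1, 4.14], [0.28, 2.66], [-3.11, 3.11]. Speed limits (rad/s): [2.57, 2.57, 3.14, 3.14, 3.14, 3.14].

### API

Orientations are given as [roll, pitch, yaw] about the fixed x, y, z axes, in that order (R = Rz(yaw) Ry(pitch) Rx(roll)).
In Python, from cell import monitor, eyes, order gives the robot as it stands. The module is installed in compiled form; this text tells all that it offers.
- The arm moves only by the tool carry_out, never from a script. Its argument "targets" is a list of rows, each a list of 2 entries, a list of its own where there are three numbers: the shift along the tool's x, y, z in m, then the turn about the tool's z in rad. In form: [[[dx, dy, dz], twist], ...]. A call has 1 to 10 rows; each row shifts and turns the pose as measured when the row begins, along the tool's axes as they then stand; what a row does not reach is not made up. A row lasts 1/8 s, in which the tool goes at most 62.5 mm and 10.7 degrees, less where a joint would pass 70% of its speed; a pose out of reach is approached as far as the arm can. A call is refused whole if a number of a shift passes 0.0625 or a number of a turn 0.188, either way. A call with a gripper value outside its range is refused whole. "fingers" is the closure, from 0 (fully open) to 1 (shut), set as the call begins (left out, the last holds). The fingers move at their own pace and stop on an object; "grip_force" is the grip in N (left out, the last holds). Time passes only in rows, so rows that do not move let the fingers close. It gives the time, the measured TCP pose, the force and the opening at its end, in the units of the state.
- monitor.observe(): the state, without advancing time (a new reading comes with each control period).
- eyes.read_camera(name): name is "scene" or "top" or "wrist"; returns the picture (480x640x3 uint8, red, green, blue); there is no depth.
- eyes.camera_info(name): a dict with "K" (3x3 intrinsics, pixels), "dist" ([k1, k2, p1, p2, k3] as OpenCV has them; the pictures are not rectified), "rvec" (rotation vector, rad) and "tvec" (3), from world to camera coordinates, as OpenCV has them. Camera axes: x right, y down, z forward; pixel columns grow to the right and rows downward; lengths in m; the calibration is good to about 2 mm. A picture is of the moment at which its call begins: read the wrist's pose just before it. camera_info takes no time and is no camera call; for the wrist camera it gives the pose at the moment of the call.
- order.hand_in(): hands the job in, once; it reports no verdict.
The state is a dict: "time": time; "qpos": joint angles; "qvel": joint speeds; "joint_efforts": joint torques, N m; "tool_pos": TCP position; "tool_rot": TCP orientation; "contact_force": force on the tool from outside, world axes, zero at the start; "torque": the same for the moment, N m; "opening": finger opening in m.
Only numpy, scipy, OpenCV 4.12 (cv2) and the standard library are available. Lean on these libraries where they do the work, as an engineer would, in place of code of your own. Each camera call takes 0.05 s, during which the arm holds its last target.

### The job

A spent rectangular block battery lies on the ledge of the cream battery return box, in front of one of its two self-closing flaps. Push that flap open with one finger and, while that finger keeps it open, gently push the battery through the doorway with the other finger so that it drops into the box, then draw back and let the flap close. Do not pinch or lift the battery or use it to shove the flap, and leave the other flap, the round cell standing in front of it and everything else on the bench undisturbed.

Things in the scene. Friction and masses are not known exactly. Their poses are not given: they have to be found in the camera images.
- return_box: Fixed cream box. Origin on the bench in the plane of the closed flaps, midway between them; x level into the box, y left, z up. In front a bare flat ledge, top 60 mm up, x -117..+6, y +-151 mm. Beyond, the floor is 10 mm up; side walls at y +-145..151 mm from x = 0 back, 100 mm high; rear cover x 128..210 mm, top 105 mm up, open above before it. Post (12 mm wide, 98 mm high) at y = 0.
- flap_left (a joint): Left (+y) flap: upright aluminium plate 4 mm thick, 63 to 99 mm above the bench, reaching 129 mm from its upright hinge pin at the box's outer left side (box y = +139 mm) to the middle. Value in rad: 0 shut, positive swinging into the box, at most 1.4. A light spring always shuts it: 0.05 N m when shut, 0.12 N m at 1.2 rad (about 2 N to start it at 28 mm from the pin).
- flap_right (a joint): Right flap: mirror image of the left, hinged on its pin at the outer (right) side (y = -139 mm); 0 closed, positive as it swings into the box, same spring.
- hinge_left (a point): Axis of the left flap's hinge pin (9 mm thick, top 104 mm above the bench), point at ledge height, at box (0, 139, 60) mm.
- hinge_right (a point): Axis of the right flap's hinge pin, point at ledge height, at box (0, -139, 60) mm.
- battery_centre (a point): Centre of the block battery, 17.5 x 49 x 26.5 mm, about 46 g: dark steel, brass band, two snap studs on its +y end. Lies on the ledge in front of either flap, centre 50 to 70 mm before the flaps and 85 to 99 mm from its flap's pin, its length parallel to the flaps within 0.2 rad, top 26.5 mm above the ledge. Axes: x thickness, y length, z up.
- round_cell_centre (a point): Centre (24 mm up) of the round cell, diameter 26 mm, height 50 mm, standing upright on the ledge in front of the other flap. Leave it.
- thumbscrew: Black plastic knob, diameter 22 mm, 13 mm high, loose on the rear cover of the box; origin under its centre. Leave it.
- screwdriver: Screwdriver lying on the bench in front of the box's ledge, below ledge height; origin under its middle, x along it. Leave it.
- parts_tray: Grey plastic tray 110 x 160 x 30 mm on the bench to the right; origin under its centre. Leave it.
- cleaner_jar: Closed jar, diameter 56 mm, height 75 mm, on the bench to the left; origin under its centre. Leave it.
- mug: White mug, diameter 80 mm, height 90 mm, on the bench to the right; origin under its centre. Leave it.
Things that resemble listed ones, but are neither listed nor needed, are in the scene too. Leave any pink or purple look-alike of the part that bears battery_centre alone.

How it is judged:
By the outcome, as a careful person would: the job done as asked, in the order asked, and still so for the second after the job is handed in, with the robot touching nothing.
It also fails if it takes over 38 s, if anything falls off the work surface, if the arm or the gripper's body presses on something with over 40 N, if the wrist force passes 120 N, or if a joint passes its speed limit or range.

## Working session

There is one attempt and no reset: what is moved stays moved. The work goes in short steps, Python scripts to look and compute and a tool call to move; the robot and the scene stay as the last step left them, time stands still between calls to the robot, and variables do not carry over. Pictures are saved under pics/ and viewed, and the job is handed in when it is done.

Besides the shell and the picture viewer there is one more tool, called after "Request:" as name([rows], argument=value, ...), one row to a line, values as JSON. carry_out: Moves the arm, as the interface text tells. Its arguments: {"type":"object","properties":{"targets":{"type":"array","items":{"type":"array"}},"fingers":{"type":"number"},"grip_force":{"type":"number"}},"required":["targets"]}

```bash
mkdir -p pics
python3 - <<'E'
from cell import monitor, eyes
import cv2
s=monitor.observe(); print(s)
for n in ["scene","top","wrist"]:
    i=eyes.camera_info(n); print(n,i)
    im=eyes.read_camera(n); cv2.imwrite(f"pics/{n}0.png",im[:,:,::-1])
E
```

```text
{'time': 0.0, 'qpos': array([ 1.06101804e+00,  3.42700317e-01,  1.52506393e+00,  6.91244333e-06,
        1.27539682e+00, -1.46005397e-01]), 'qvel': array([ 0.0015286 , -0.0021919 , -0.00118577,  0.00099044, -0.00139982,
       -0.00070028]), 'joint_efforts': array([-1.52527336e-04, -4.31233513e+01, -2.44216204e+01,  7.18579930e-02,
        5.58807270e-02, -1.19145575e-04]), 'tool_pos': array([0.18656483, 0.49027398, 0.22604022]), 'tool_rot': array([-3.14004189e+00, -2.34724035e-04,  2.77781757e+00]), 'contact_force': array([ 0.87515977,  0.42948174, -0.34318515]), 'torque': array([ 0.0051915 , -0.00644113,  0.02063906]), 'opening': 0.09180755450837892}
scene {'K': array([[558.54515148,   0.        , 319.42290396],
       [  0.        , 558.54515148, 233.71998782],
       [  0.        ,   0.        ,   1.        ]]), 'dist': array([0.00361401, 0.        , 0.        , 0.        , 0.        ]), 'rvec': array([ 0.8996368 ,  2.65850858, -0.89782962]), 'tvec': array([ 0.43321379, -0.22734044,  1.527022  ])}
top {'K': array([[442.1801335 ,   0.        , 316.07463959],
       [  0.        , 442.1801335 , 246.45104336],
       [  0.        ,   0.        ,   1.        ]]), 'dist': array([0.00781189, 0.        , 0.        , 0.        , 0.        ]), 'rvec': array([ 2.14190606, -2.15252771,  0.15618683]), 'tvec': array([0.00817873, 0.57094757, 1.19138564])}
wrist {'K': array([[383.64141228,   0.        , 323.386802  ],
       [  0.        , 383.64141228, 233.35188496],
       [  0.        ,   0.        ,   1.        ]]), 'dist': array([-0.08382963,  0.        ,  0.        ,  0.        ,  0.        ]), 'rvec': array([-2.37510111, -1.63749603, -0.24539615]), 'tvec': array([-0.52450898, -0.03732608,  0.39025426])}
```

View pics/scene0.png

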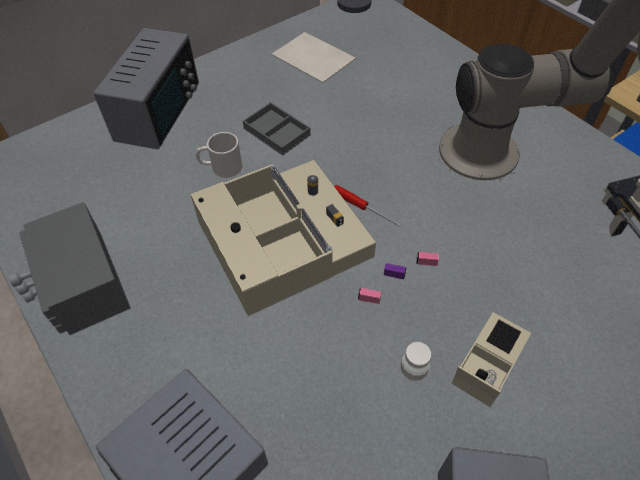

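View pics/top0.png

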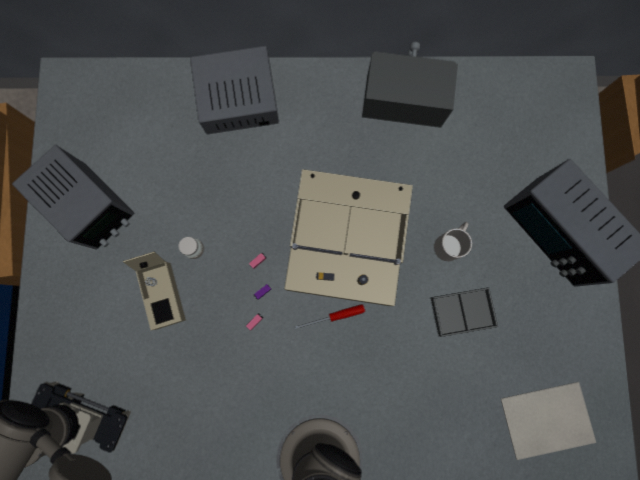

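View pics/wrist0.png

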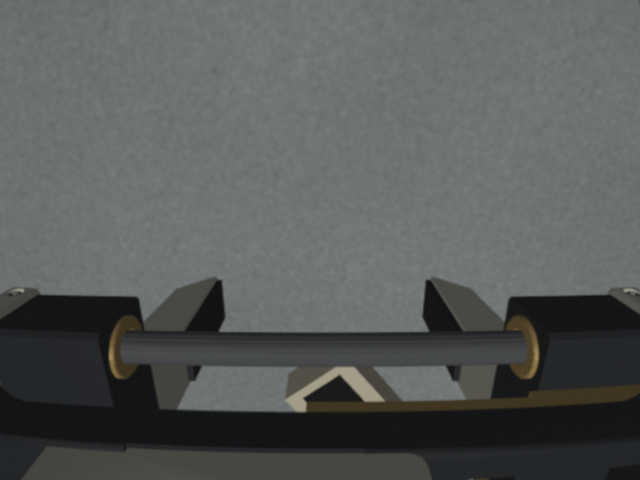

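Run:
```python
import cv2
a=cv2.imread("pics/top0.png")[160:335,270:430]; cv2.imwrite("pics/topz.png",cv2.resize(a,None,fx=3.4,fy=3.4,interpolation=cv2.INTER_CUBIC))
a=cv2.imread("pics/scene0.png")[150:310,185:385]; cv2.imwrite("pics/scz.png",cv2.resize(a,None,fx=3.7,fy=3.7,interpolation=cv2.INTER_CUBIC))
```

```text
(no output)
```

View pics/topz.png

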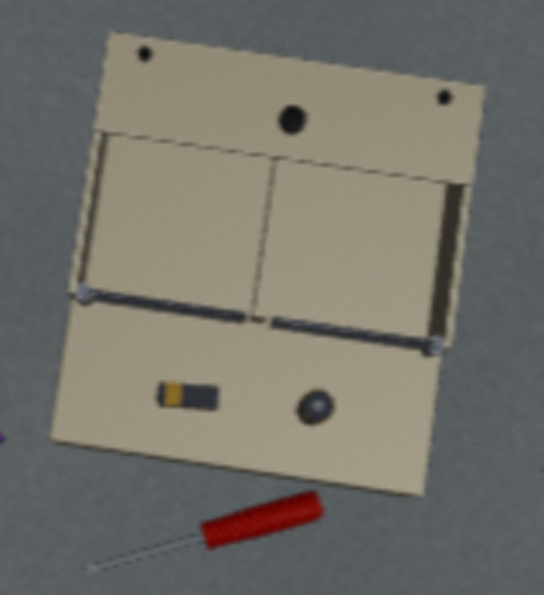

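View pics/scz.png

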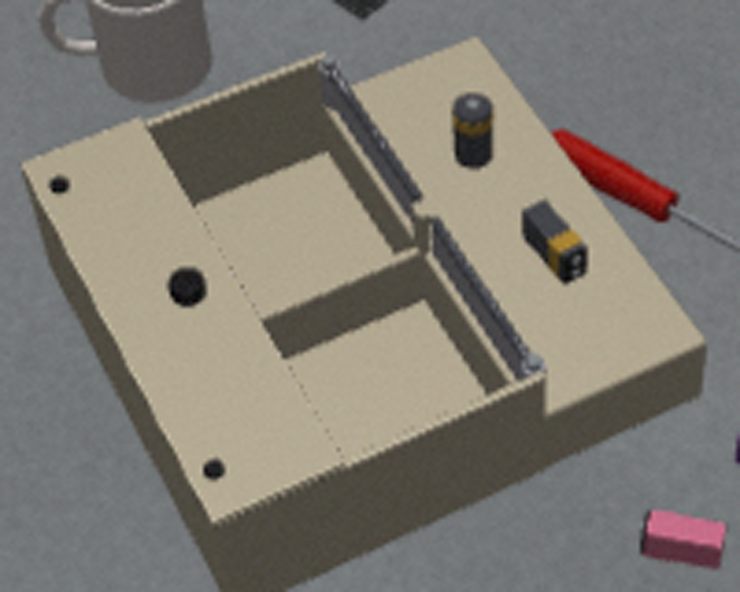

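```bash
cat > h.py <<'E'
import numpy as np, cv2
from cell import monitor, eyes
def ray(name,uv,z,info=None):
    i=info or eyes.camera_info(name)
    n=cv2.undistortPoints(np.array(uv,float).reshape(-1,1,2),i["K"],i["dist"]).reshape(-1,2)
    R=cv2.Rodrigues(i["rvec"])[0]; c=-R.T@i["tvec"]
    d=np.c_[n,np.ones(len(n))]@R
    s=(np.broadcast_to(z,len(n))-c[2])/d[:,2]
    return c+d*s[:,None]
def fit(box,world): # 2d rigid
    b=np.array(box,float);w=np.array(world)[:,:2]
    bm,wm=b.mean(0),w.mean(0);B=b-bm;W=w-wm
    t=np.arctan2((B[:,0]*W[:,1]-B[:,1]*W[:,0]).sum(),(B*W).sum())
    R=np.array([[np.cos(t),-np.sin(t)],[np.sin(t),np.cos(t)]]);o=wm-R@bm
    return t,R,o,(w-(b@R.T+o))
E
cat > coarse.py <<'E'
from h import *
def back(p,f,o): p=np.array(p,float); return (p+.5)/f-.5+np.array(o)
top=back([(52,440),(424,495),(85,292),(433,346),(110,33),(484,86)],3.4,(270,160))
z=[.06,.06,.104,.104,.105,.105]
w=ray("top",top,z)
box=[(-.117,.151),(-.117,-.151),(0,.139),(0,-.139),(.21,.151),(.21,-.151)]
t,R,o,r=fit(box,w);print(t,o);print((r*1000).round(1))
for nm,f,of,pts,zz in [("top",3.4,(270,160),[(158,383),(217,386),(217,410),(158,406),(316,405)],[.0865]*4+[.11]),
  ("scene",3.7,(185,150),[(545,202),(586,248),(562,256),(523,209),(703,345),(476,38),(533,362),(327,68),(213,521),(22,165)],[.0865]*4+[.06,.06,.104,.104,.105,.105])]:
    w=ray(nm,back(pts,f,of),zz); print(nm,((w[:,:2]-o)@R*1000).round(1).tolist())
E
python3 coarse.py
```

```text
-0.15247733878121913 [ 0.54371137 -0.07376266]
[[ 1.1 -3. ]
 [ 2.2  0.7]
 [-0.2 -1.5]
 [-1.5  3.9]
 [-1.2 -1.1]
 [-0.4  1. ]]
top [[-60.3, 71.1], [-55.8, 25.1], [-74.4, 22.4], [-78.1, 68.4], [-61.2, -51.3]]
scene [[-69.5, 27.9], [-73.6, 72.7], [-57.4, 71.0], [-54.6, 26.3], [-109.4, 155.4], [-111.3, -143.7], [3.6, 143.9], [6.6, -128.1], [211.4, 153.7], [211.5, -144.4]]
```

```bash
cat >> h.py <<'E'
from scipy.spatial.transform import Rotation as Ro
def plan(tp,tyaw,n,twmax=.18,s=None,show=True):
    """rows from the present pose to world position tp, yaw tyaw, tool down, n rows"""
    s=s or monitor.observe(); p=np.array(s["tool_pos"]); R=Ro.from_euler("xyz",s["tool_rot"])
    yaw=s["tool_rot"][2]; dy=(tyaw-yaw+np.pi)%(2*np.pi)-np.pi; out=[]
    for k in range(n):
        rem=(np.array(tp)-p)/(n-k); tw=np.clip(-dy/(n-k),-twmax,twmax)
        d=R.inv().apply(rem); out.append([[round(float(v),4) for v in d],round(float(tw),3)])
        p=p+rem; dy+=tw; R=R*Ro.from_euler("z",tw)
    print(out); return out
E
python3 - <<'E'
from h import *
s=monitor.observe();i=eyes.camera_info("wrist");R=Ro.from_euler("xyz",s["tool_rot"])
Rc=cv2.Rodrigues(i["rvec"])[0];c=-Rc.T@i["tvec"]
print("cam in tool",R.inv().apply(c-s["tool_pos"]),"fwd",R.inv().apply(Rc[2]),"down",R.inv().apply(Rc[1]))
plan([.44,.02,.26],2.068,10,s=s)
E
```

```text
cam in tool [ 7.92346724e-02 -1.37672092e-06 -1.57345647e-01] fwd [-2.94605690e-01  4.65632984e-04  9.55618789e-01] down [-9.55618893e-01 -1.02613877e-07 -2.94605722e-01]
[[[-0.0404, -0.0349, -0.0033], 0.071], [[-0.0428, -0.032, -0.0033], 0.071], [[-0.045, -0.0289, -0.0033], 0.071], [[-0.0469, -0.0256, -0.0033], 0.071], [[-0.0486, -0.0222, -0.0033], 0.071], [[-0.05, -0.0187, -0.0033], 0.071], [[-0.0512, -0.0151, -0.0033], 0.071], [[-0.0522, -0.0115, -0.0033], 0.071], [[-0.0529, -0.0077, -0.0033], 0.071], [[-0.0533, -0.004, -0.0033], 0.071]]
```

Request:
carry_out([
  [[-0.0404, -0.0349, -0.0033], 0.071],
  [[-0.0428, -0.032, -0.0033], 0.071],
  [[-0.045, -0.0289, -0.0033], 0.071],
  [[-0.0469, -0.0256, -0.0033], 0.071],
  [[-0.0486, -0.0222, -0.0033], 0.071],
  [[-0.05, -0.0187, -0.0033], 0.071],
  [[-0.0512, -0.0151, -0.0033], 0.071],
  [[-0.0522, -0.0115, -0.0033], 0.071],
  [[-0.0529, -0.0077, -0.0033], 0.071],
  [[-0.0533, -0.004, -0.0033], 0.071],
])

```text
time: 1.4
tool_pos: [0.4412, 0.0058, 0.2591]
tool_rot: [-3.14, 0.001, 2.052]
contact_force: [0.9, 1.4, -0.1]
opening: 0.0918
```

Run:
```python
from h import *
plan([.51,-.07,.28],2.068,4)
```

```text
[[[-0.0248, 0.0065, -0.0052], -0.004], [[-0.0248, 0.0064, -0.0052], -0.004], [[-0.0248, 0.0063, -0.0052], -0.004], [[-0.0248, 0.0062, -0.0052], -0.004]]
```

Request:
carry_out([
  [[-0.025, 0.0065, -0.005], -0.004],
  [[-0.025, 0.0065, -0.005], -0.004],
  [[-0.025, 0.006, -0.005], -0.004],
  [[-0.024, 0.006, -0.005], -0.004],
  [[0, 0, 0], 0],
  [[0, 0, 0], 0],
])

```text
time: 2.15
tool_pos: [0.511, -0.0762, 0.2775]
tool_rot: [-3.137, -0.002, 2.061]
contact_force: [0.3, -0.4, 0.1]
opening: 0.0917
```

Run:
```python
from h import *
s=monitor.observe();i=eyes.camera_info("wrist"); im=eyes.read_camera("wrist"); cv2.imwrite("pics/w1.png",im[:,:,::-1])
import pickle; pickle.dump(i,open("w1.pkl","wb")); print(s["tool_pos"],s["tool_rot"],abs(s["qvel"]).max(),s["time"])
```

```text
[ 0.5109886  -0.076232    0.27752752] [-3.13721324e+00 -1.76506613e-03  2.06058014e+00] 0.006873775552784333 2.15
```

View pics/w1.png

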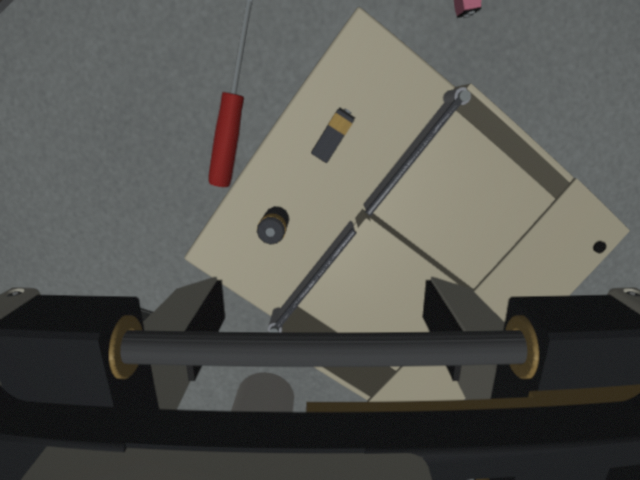

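Run:
```python
import cv2
a=cv2.imread("pics/w1.png"); 
c=cv2.resize(a[60:240,260:500],None,fx=3.3,fy=3.3,interpolation=cv2.INTER_CUBIC);cv2.imwrite("pics/w1z.png",c)
```

```text
(no output)
```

View pics/w1z.png

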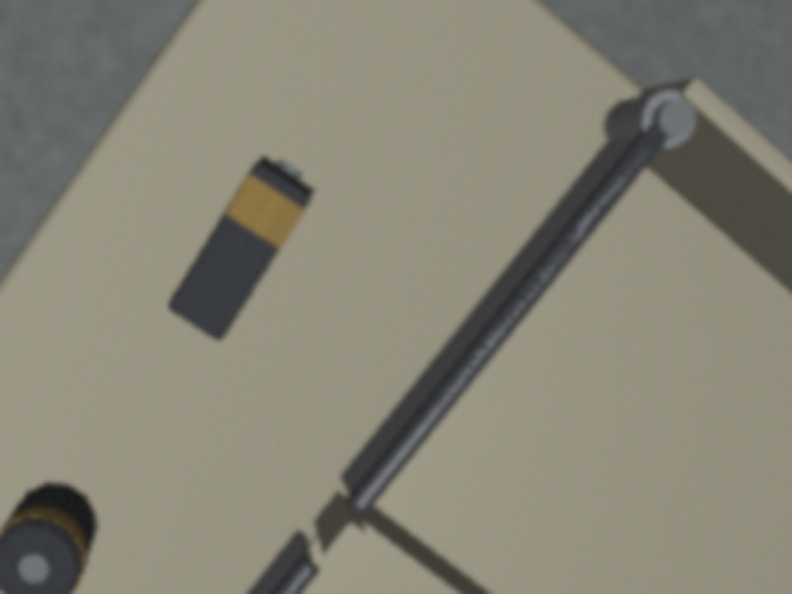

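```bash
cat > m1.py <<'E'
from h import *
import pickle; i=pickle.load(open("w1.pkl","rb"))
def back(p,f,o): p=np.array(p,float); return (p+.5)/f-.5+np.array(o)
hz=back([(676,120)],3.3,(260,60))[0]
pts=[(360,9),(185,259),hz,(276,327),(630,230)]
box=[(-.117,.151),(-.117,-.151),(0,.139),(0,-.139),(.21,.151)]
w=ray("wrist",pts,[.06,.06,.104,.104,.105],i)
t,R,o,r=fit(box,w);print(t,o);print((r*1000).round(1).tolist())
b=ray("wrist",back([(256,170),(309,196),(220,338),(170,306)],3.3,(260,60)),.0865,i)
q=(b[:,:2]-o)@R*1000;print(q.round(1).tolist(),q.mean(0),np.linalg.norm(q[0]-q[3]),np.linalg.norm(q[1]-q[2]),np.linalg.norm(q[3]-q[2]))
c=ray("wrist",[(270,233)],.11,i);print(((c[:,:2]-o)@R*1000).round(1))
E
python3 m1.py
```

```text
-0.15347941071462864 [ 0.5481508  -0.07128945]
[[2.3, -4.0], [2.2, 0.7], [-1.0, -1.7], [-1.4, 5.9], [-2.0, -0.9]]
[[-76.9, 63.7], [-61.6, 66.9], [-57.9, 22.6], [-73.9, 21.4]] [-67.573801    43.62710786] 42.44702230278295 44.42974637353005 16.105026157946135
[[-62.  -55.2]]
```

Run:
```python
from h import *
plan([.4839,.0103,.16],1.871,5)
```

```text
[[[0.0178, 0.0035, 0.0235], 0.038], [[0.0179, 0.0028, 0.0235], 0.038], [[0.018, 0.0021, 0.0235], 0.038], [[0.018, 0.0014, 0.0235], 0.038], [[0.0181, 0.0007, 0.0235], 0.038]]
```

Request:
carry_out([
  [[0.018, 0.0035, 0.0235], 0.038],
  [[0.018, 0.003, 0.0235], 0.038],
  [[0.018, 0.002, 0.0235], 0.038],
  [[0.018, 0.001, 0.0235], 0.038],
  [[0.018, 0.001, 0.0235], 0.038],
  [[0, 0, 0], 0],
  [[0, 0, 0], 0],
])

```text
time: 3.08
tool_pos: [0.48, 0.0167, 0.1587]
tool_rot: [-3.139, 0.0, 1.871]
contact_force: [0.9, 0.1, -0.9]
opening: 0.0918
```

Run:
```python
from h import *
import pickle
s=monitor.observe();print(s["tool_pos"],s["tool_rot"])
for n in ["wrist","scene","top"]:
    i=eyes.camera_info(n); im=eyes.read_camera(n)[:,:,::-1]; cv2.imwrite(f"pics/{n}2.png",im); pickle.dump(i,open(n+"2.pkl","wb"))
    if n=="scene": cv2.imwrite("pics/scene2z.png",cv2.resize(im[100:310,185:445],None,fx=2.8,fy=2.8,interpolation=cv2.INTER_CUBIC))
plan([.4839,.0103,.068],1.871,5)
```

```text
[0.47995899 0.01667636 0.15870413] [-3.13883792e+00  2.47429363e-04  1.87064105e+00]
[[[-0.0014, 0.0004, 0.0181], -0.0], [[-0.0014, 0.0004, 0.0181], -0.0], [[-0.0014, 0.0004, 0.0181], -0.0], [[-0.0014, 0.0004, 0.0181], -0.0], [[-0.0014, 0.0004, 0.0181], -0.0]]
```

View pics/wrist2.png

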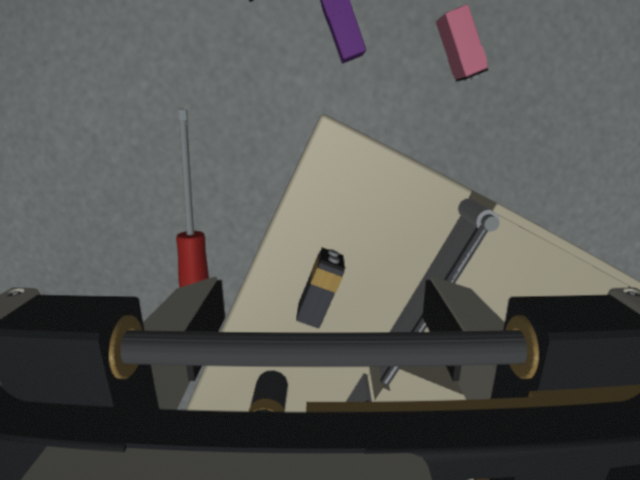

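View pics/scene2z.png

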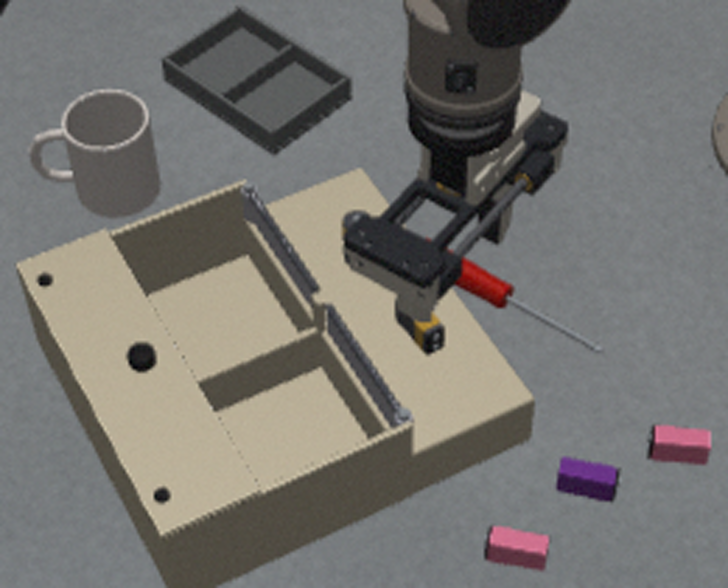

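```bash
cat > m2.py <<'E'
from h import *
import pickle; i=pickle.load(open("wrist2.pkl","rb"))
a=cv2.imread("pics/wrist2.png")
s=monitor.observe();R=Ro.from_euler("xyz",s["tool_rot"])
pts=np.array([[x,sg*y,z] for sg in(-1,1) for z in (0,-.02) for x in (-.0095,.0095) for y in(.046,.065)])
uv=cv2.projectPoints(R.apply(pts)+s["tool_pos"],i["rvec"],i["tvec"],i["K"],i["dist"])[0].reshape(-1,2)
print(np.c_[pts,uv.round()])
f=3.3; c=cv2.resize(a[195:375,285:525],None,fx=f,fy=f,interpolation=cv2.INTER_CUBIC);cv2.imwrite("pics/w2z.png",c)
f=2.3; c=cv2.resize(a[200:460,140:490],None,fx=f,fy=f,interpolation=cv2.INTER_CUBIC)
for u in uv: cv2.circle(c,tuple(int(v) for v in (u-[140,200])*f),3,(0,0,255),-1)
c=cv2.convertScaleAbs(c,alpha=2);cv2.imwrite("pics/w2f.png",c)
E
python3 m2.py
```

```text
[[-9.50e-03 -4.60e-02  0.00e+00  2.23e+02  3.17e+02]
 [-9.50e-03 -6.50e-02  0.00e+00  1.83e+02  3.17e+02]
 [ 9.50e-03 -4.60e-02  0.00e+00  2.20e+02  2.80e+02]
 [ 9.50e-03 -6.50e-02  0.00e+00  1.78e+02  2.80e+02]
 [-9.50e-03 -4.60e-02 -2.00e-02  2.12e+02  3.41e+02]
 [-9.50e-03 -6.50e-02 -2.00e-02  1.67e+02  3.40e+02]
 [ 9.50e-03 -4.60e-02 -2.00e-02  2.07e+02  3.00e+02]
 [ 9.50e-03 -6.50e-02 -2.00e-02  1.61e+02  3.00e+02]
 [-9.50e-03  4.60e-02  0.00e+00  4.21e+02  3.18e+02]
 [-9.50e-03  6.50e-02  0.00e+00  4.61e+02  3.17e+02]
 [ 9.50e-03  4.60e-02  0.00e+00  4.25e+02  2.80e+02]
 [ 9.50e-03  6.50e-02  0.00e+00  4.66e+02  2.80e+02]
 [-9.50e-03  4.60e-02 -2.00e-02  4.32e+02  3.42e+02]
 [-9.50e-03  6.50e-02 -2.00e-02  4.77e+02  3.41e+02]
 [ 9.50e-03  4.60e-02 -2.00e-02  4.37e+02  3.01e+02]
 [ 9.50e-03  6.50e-02 -2.00e-02  4.83e+02  3.00e+02]]
```

View pics/w2z.png

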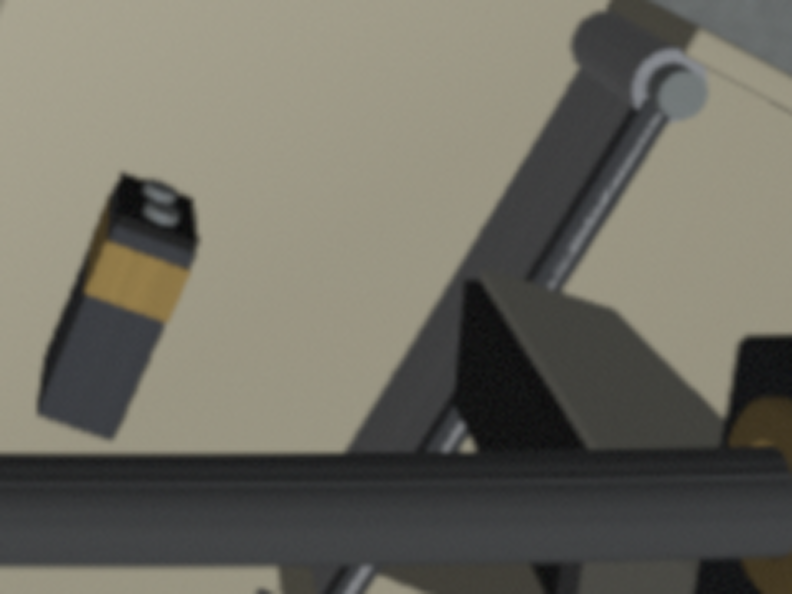

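View pics/w2f.png

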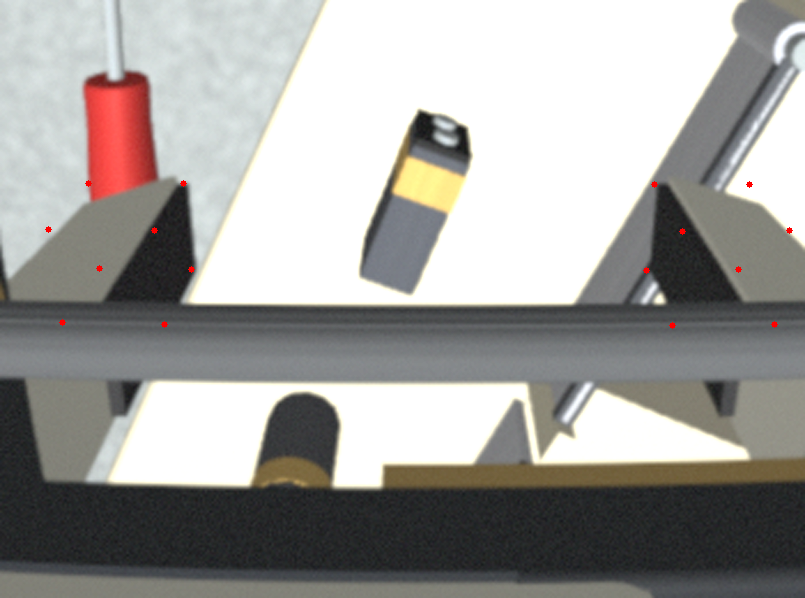

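```bash
cat > m3.py <<'E'
from h import *
import pickle; i=pickle.load(open("wrist2.pkl","rb"))
def back(p,f,o): p=np.array(p,float); return (p+.5)/f-.5+np.array(o)
h=ray("wrist",back([(682,92)],3.3,(285,195)),.104,i)[0]; print("pin",h)
cr=ray("wrist",[(322,116)],.06,i)[0]; print("ledge corner",cr)
t=-.153;R=np.array([[np.cos(t),-np.sin(t)],[np.sin(t),np.cos(t)]])
print("corner rel pin (exp -117,12)",(cr-h)[:2]@R*1000)
b=ray("wrist",back([(112,224),(197,242),(112,438),(42,412)],3.3,(285,195)),.0865,i)
print("batt rel pin box",((b-h)[:,:2]@R*1000).round(1).tolist(),((b-h)[:,:2]@R*1000).mean(0)+[0,139])
E
python3 m3.py
```

```text
pin [0.56763644 0.06565475 0.104     ]
ledge corner [0.45592686 0.09253624 0.06      ]
corner rel pin (exp -117,12) [-114.5014619     9.54251141]
batt rel pin box [[-76.9, -72.6], [-60.3, -68.7], [-56.3, -115.3], [-71.8, -116.2]] [-66.3083463   45.77726343]
```

Request:
carry_out([
  [[-0.001, 0.001, 0.018], 0],
  [[-0.001, 0.001, 0.018], 0],
  [[-0.001, 0.001, 0.018], 0],
  [[-0.001, 0.0, 0.018], 0],
  [[-0.001, 0.0, 0.017], 0],
  [[0, 0, 0], 0],
])

```text
time: 3.98
tool_pos: [0.4892, 0.0085, 0.0716]
tool_rot: [3.135, 0.005, 1.866]
contact_force: [0.4, 0.9, 0.3]
opening: 0.0917
```

```bash
cat > st.py <<'E'
from h import *
import sys
o=np.array([.5463,-.0721]);t=-.153;R=np.array([[np.cos(t),-np.sin(t)],[np.sin(t),np.cos(t)]])
s=monitor.observe();p=(s["tool_pos"][:2]-o)@R*1000; a=s["tool_rot"][2]-np.pi/2-t; u=np.array([np.cos(a),np.sin(a)])
D=(s["opening"]*1000+19)/2
print("t",s["time"],"TCP box",p.round(1),"z",s["tool_pos"][2].round(4),"ang",np.degrees(a).round(1),"A",(p+D*u).round(1),"B",(p-D*u).round(1),"F",(s["contact_force"][:2]@R).round(2),s["contact_force"][2].round(2),s["opening"])
if len(sys.argv)>1:
    k=sys.argv[1]
    im=eyes.read_camera("scene")[:,:,::-1]
    c=cv2.resize(im[130:310,185:405],None,fx=3.3,fy=3.3,interpolation=cv2.INTER_CUBIC); cv2.imwrite(f"pics/s{k}.png",c)
    w=eyes.read_camera("wrist")[:,:,::-1]; cv2.imwrite(f"pics/w{k}.png",cv2.convertScaleAbs(w,alpha=1.4))
E
python3 st.py 3
```

```text
t 3.975 TCP box [-68.7  70.9] z 0.0716 ang 25.7 A [-18.9  94.9] B [-118.6   46.9] F [0.25 0.98] 0.33 0.09165727390731591
```

View pics/s3.png

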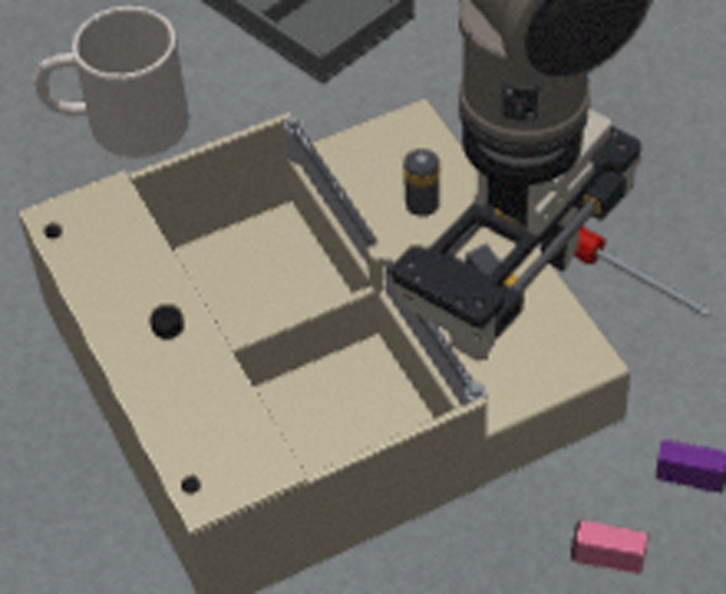

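View pics/w3.png

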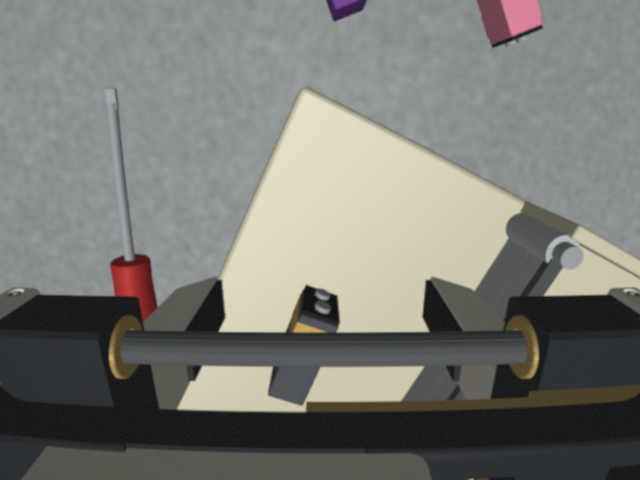

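Request:
carry_out([
  [[-0.0014, 0.0038, 0.001], 0],
  [[-0.0014, 0.0038, 0.001], 0],
  [[-0.0014, 0.0038, 0.001], 0],
  [[-0.0014, 0.0038, 0], 0],
  [[-0.0014, 0.0038, 0], 0],
  [[-0.0014, 0.0038, 0], 0],
])

```text
time: 4.82
tool_pos: [0.5162, 0.0072, 0.0717]
tool_rot: [3.131, 0.007, 1.867]
contact_force: [-0.7, 0.6, 0.4]
opening: 0.0918
```

```bash
python3 st.py 4
```

```text
t 4.825 TCP box [-41.8  73.8] z 0.0717 ang 25.7 A [ 8.1 97.9] B [-91.7  49.7] F [-0.8   0.48] 0.42 0.09179330438218797
```

View pics/s4.png

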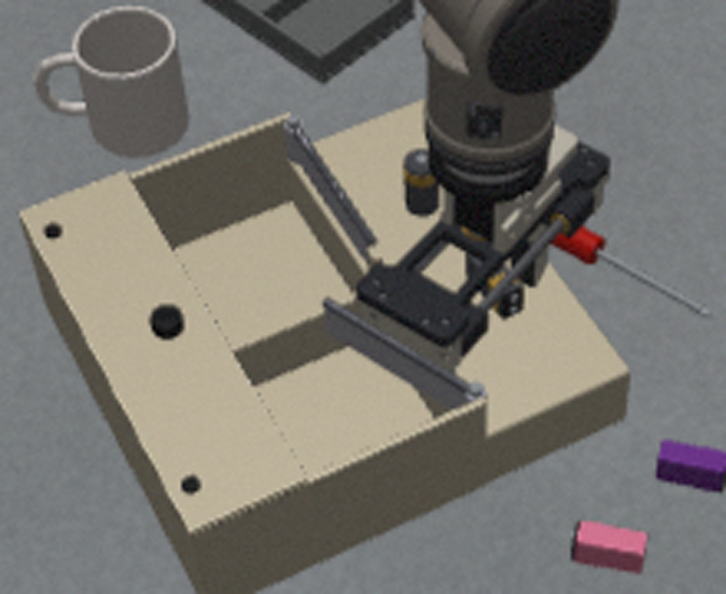

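View pics/w4.png

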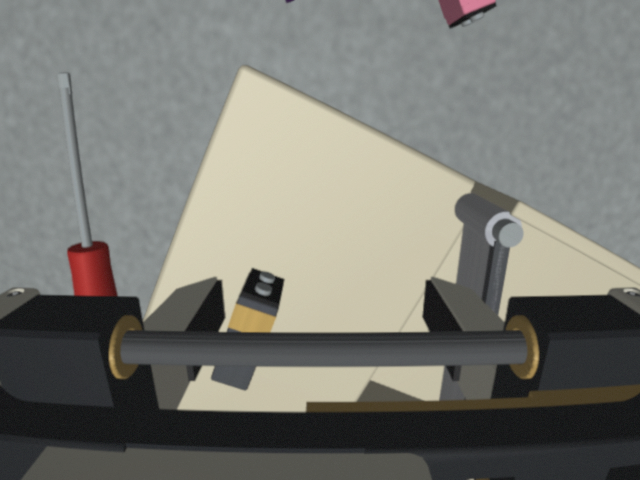

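Request:
carry_out([
  [[-0.0017, 0.0036, 0.002], 0],
  [[-0.0017, 0.0036, 0.002], 0],
  [[-0.0017, 0.0036, 0.001], 0],
  [[-0.0017, 0.0036, 0], 0],
  [[-0.0017, 0.0036, 0], 0],
  [[-0.0017, 0.0036, 0], 0],
])

```text
time: 5.68
tool_pos: [0.5401, 0.0032, 0.0661]
tool_rot: [3.134, 0.006, 1.867]
contact_force: [-3.1, -0.3, 0.1]
opening: 0.0918
```

```bash
python3 st.py 5
```

```text
t 5.675 TCP box [-17.6  73.5] z 0.0661 ang 25.7 A [32.3 97.6] B [-67.5  49.5] F [-3.05 -0.72] 0.05 0.09177143449546579
```

View pics/s5.png

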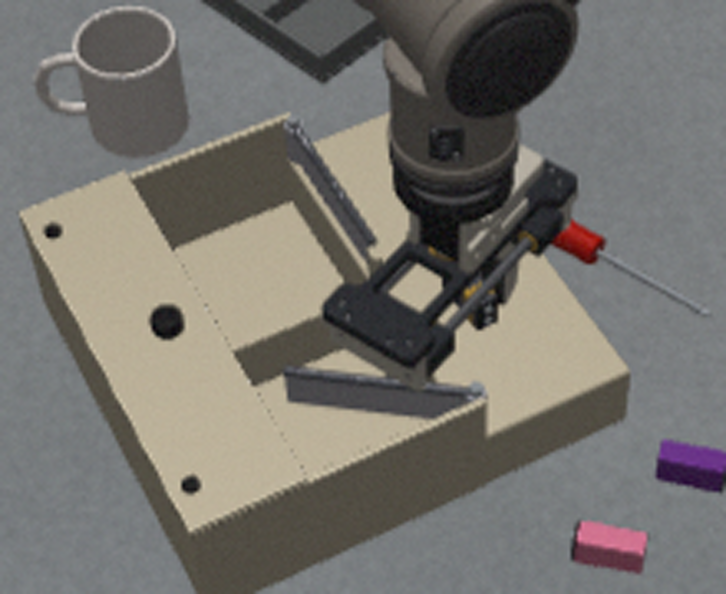

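View pics/w5.png

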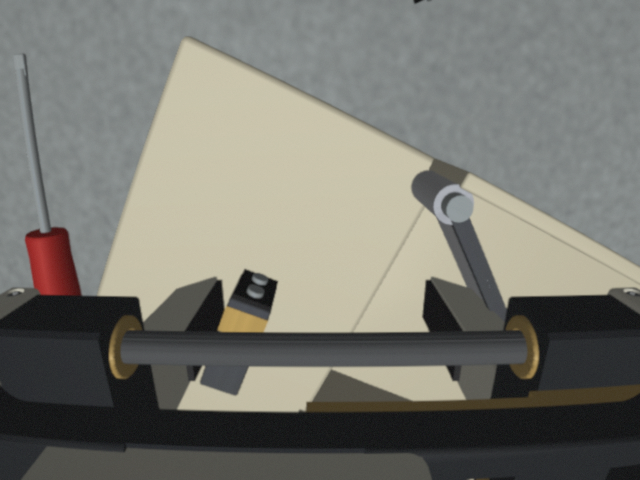

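Request:
carry_out([
  [[-0.0017, 0.0036, -0.001], 0],
  [[-0.0017, 0.0036, 0], 0],
  [[-0.0017, 0.0036, 0], 0],
  [[-0.0017, 0.0036, 0], 0],
  [[-0.0017, 0.0036, 0], 0],
  [[-0.0017, 0.0036, 0], 0],
])

```text
time: 6.52
tool_pos: [0.5661, -0.0008, 0.0677]
tool_rot: [3.132, 0.007, 1.867]
contact_force: [-2.9, -0.6, 0.4]
opening: 0.092
```

```bash
python3 st.py 6
```

```text
t 6.525 TCP box [ 8.7 73.5] z 0.0677 ang 25.7 A [58.7 97.6] B [-41.3  49.4] F [-2.75 -1.04] 0.44 0.09200559477459891
```

View pics/s6.png

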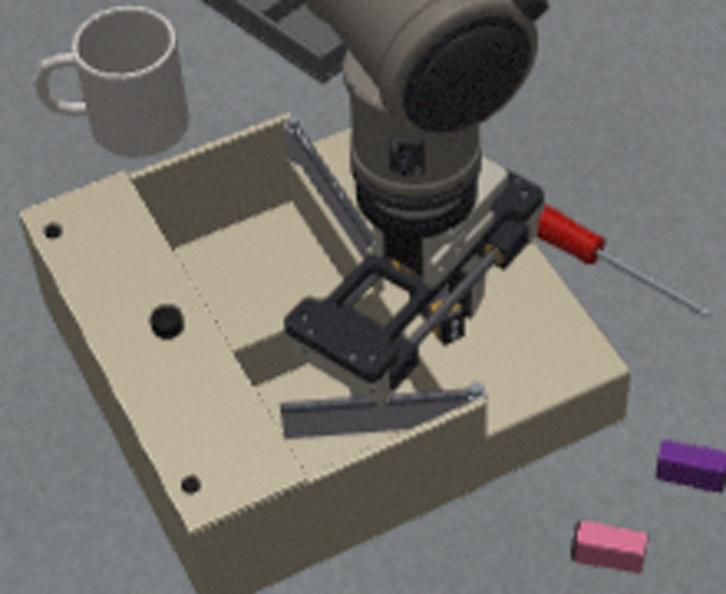

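View pics/w6.png

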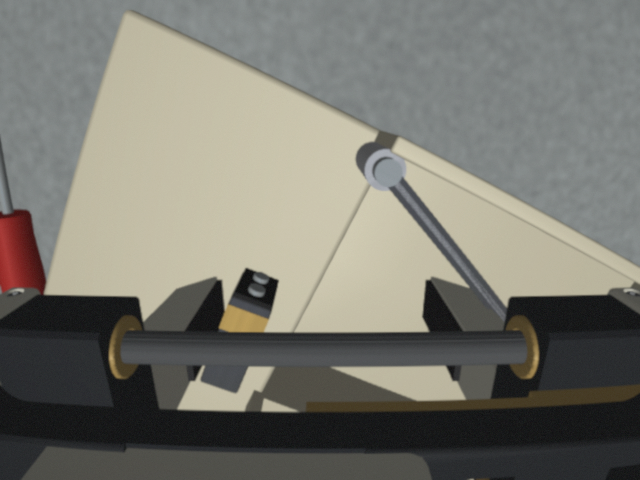

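Request:
carry_out([
  [[-0.0017, 0.0036, 0], 0],
  [[-0.0017, 0.0036, 0], 0],
  [[-0.0017, 0.0036, 0], 0],
  [[-0.0017, 0.0036, 0], 0],
  [[-0.0017, 0.0036, 0], 0],
])

```text
time: 7.25
tool_pos: [0.5874, -0.0039, 0.0681]
tool_rot: [3.131, 0.007, 1.867]
contact_force: [-1.5, -1.1, 0.9]
opening: 0.0917
```

```bash
python3 st.py 7
```

```text
t 7.25 TCP box [30.2 73.7] z 0.0681 ang 25.7 A [80.1 97.7] B [-19.6  49.7] F [-1.27 -1.3 ] 0.85 0.09168859906525445
```

View pics/s7.png

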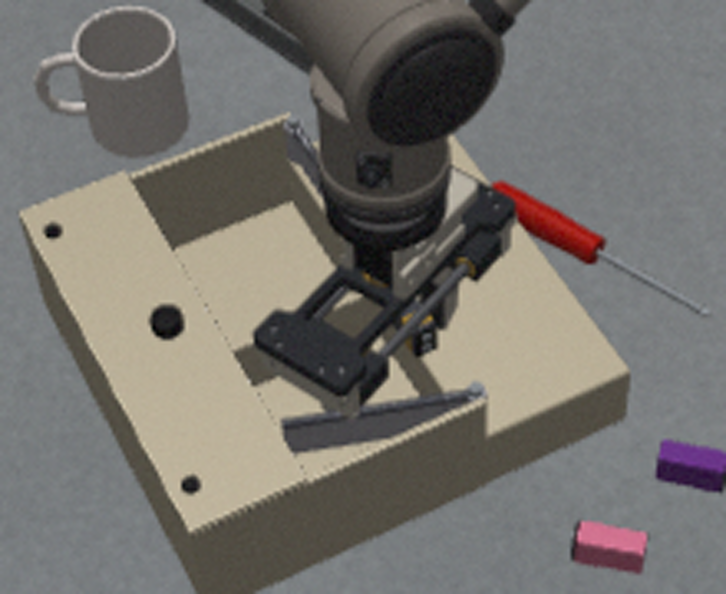

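View pics/w7.png

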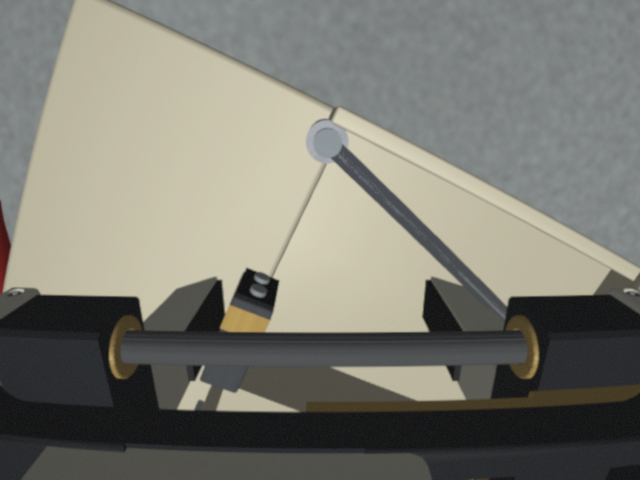

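Request:
carry_out([
  [[-0.0015, 0.003, 0], 0],
  [[-0.0015, 0.003, 0], 0],
  [[-0.0015, 0.003, 0], 0],
  [[-0.0015, 0.003, 0], 0],
])

```text
time: 7.85
tool_pos: [0.6018, -0.0063, 0.0684]
tool_rot: [3.13, 0.008, 1.867]
contact_force: [-1.2, -0.8, -0.4]
opening: 0.0917
```

```bash
python3 st.py 8
```

```text
t 7.85 TCP box [44.8 73.5] z 0.0684 ang 25.7 A [94.7 97.5] B [-5.1 49.5] F [-1.02 -0.92] -0.43 0.09172292440980495
```

View pics/w8.png

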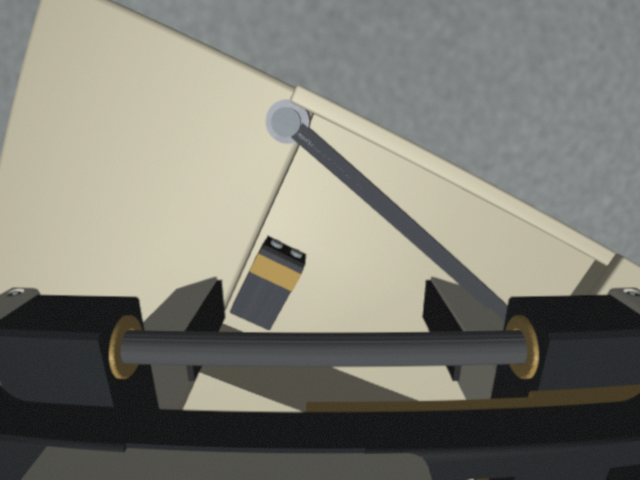

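View pics/s8.png

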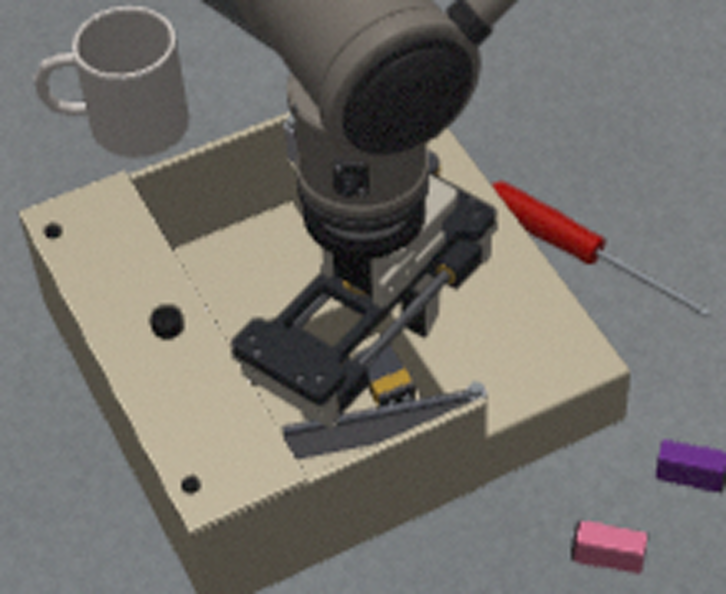

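Request:
carry_out([
  [[0, 0, 0], 0],
  [[0, 0, 0], 0],
  [[0, 0, 0], 0],
])

```text
time: 8.32
tool_pos: [0.6021, -0.0065, 0.0684]
tool_rot: [3.13, 0.008, 1.866]
contact_force: [-0.1, -1.0, -1.4]
opening: 0.0919
```

```bash
python3 st.py 9
```

```text
t 8.325 TCP box [45.1 73.4] z 0.0684 ang 25.7 A [95.1 97.4] B [-4.8 49.3] F [ 0.06 -1.04] -1.43 0.09186588663273454
```

View pics/w9.png

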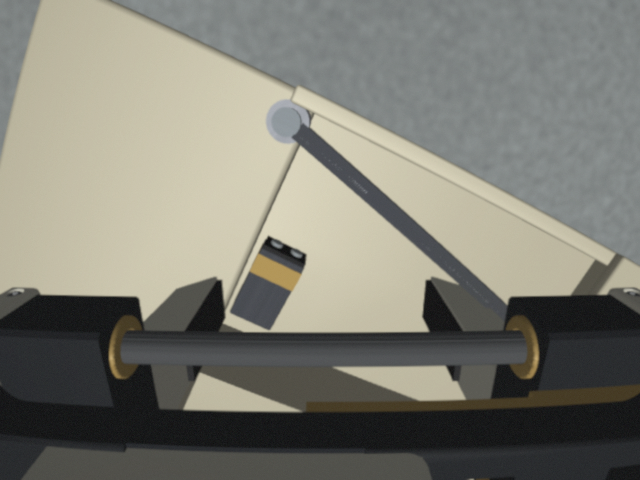

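Request:
carry_out([
  [[0.0027, -0.0056, 0], 0],
  [[0.0027, -0.0056, 0], 0],
  [[0.0027, -0.0056, 0], 0],
  [[0.0027, -0.0056, 0], 0],
  [[0.0027, -0.0056, 0], 0],
  [[0.0027, -0.0056, 0], 0],
  [[0.0027, -0.0056, 0], 0],
  [[0.0027, -0.0056, 0], 0],
  [[0.0027, -0.0056, 0], 0],
  [[0.0027, -0.0056, 0], 0],
])

```text
time: 9.68
tool_pos: [0.5365, 0.0032, 0.0678]
tool_rot: [3.129, 0.009, 1.866]
contact_force: [-0.4, -2.9, 0.2]
opening: 0.0917
```

```bash
python3 st.py
```

```text
t 9.675 TCP box [-21.2  73. ] z 0.0678 ang 25.7 A [28.7 97. ] B [-71.  49.] F [ 0.05 -2.92] 0.24 0.09166426306733703
```

Request:
carry_out([
  [[0.0018, -0.0037, 0], 0],
  [[0.0018, -0.0037, 0], 0],
  [[0.0018, -0.0037, 0], 0],
  [[0.0018, -0.0037, 0], 0],
  [[0.0018, -0.0037, 0], 0],
  [[0.0018, -0.0037, 0], 0],
  [[0.0018, -0.0037, 0], 0],
  [[0.0018, -0.0037, 0], 0],
  [[0.0018, -0.0037, 0], 0],
  [[0.0018, -0.0037, 0], 0],
])

```text
time: 10.92
tool_pos: [0.4926, 0.011, 0.0671]
tool_rot: [3.129, 0.008, 1.866]
contact_force: [0.2, 0.1, -0.8]
opening: 0.092
```

```bash
python3 st.py 10
```

```text
t 10.925 TCP box [-65.7  74. ] z 0.0671 ang 25.7 A [-15.7  98. ] B [-115.7   49.9] F [0.14 0.1 ] -0.79 0.09196367537034761
```

View pics/s10.png

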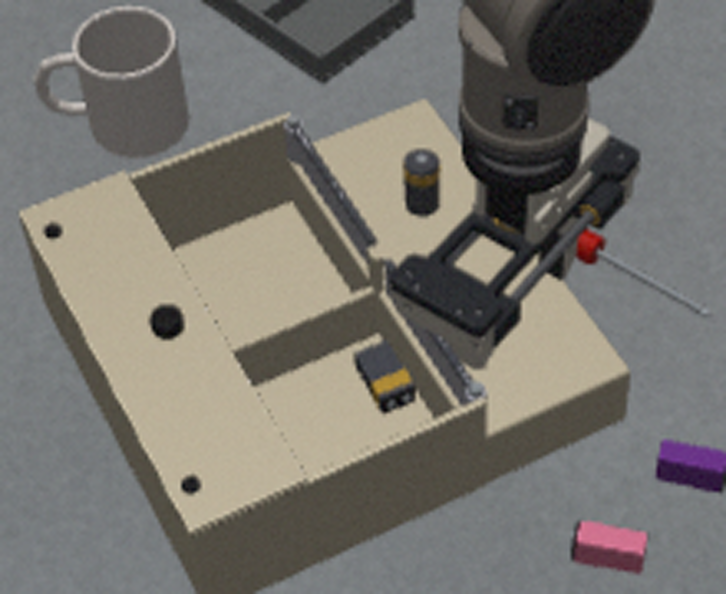

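Battery lies on the box floor and the flap is shut. Back off a little more, then up.

Request:
carry_out([
  [[0.0022, -0.0045, 0], 0],
  [[0.001, -0.002, -0.01], 0],
  [[0, 0, -0.025], 0],
  [[0, 0, -0.03], 0],
  [[0, 0, -0.03], 0],
  [[0.01, 0, -0.03], 0],
  [[0.02, -0.02, -0.02], 0],
  [[0.02, -0.02, 0], 0],
  [[0, 0, 0], 0],
  [[0, 0, 0], 0],
])

```text
time: 12.28
tool_pos: [0.4302, 0.0497, 0.2216]
tool_rot: [3.121, 0.01, 1.866]
contact_force: [0.7, 0.0, 1.1]
opening: 0.0919
```

```bash
python3 st.py 11; python3 -c "
from h import *
im=eyes.read_camera('top')[:,:,::-1]; cv2.imwrite('pics/t11.png',cv2.resize(im[160:335,200:500],None,fx=2.6,fy=2.6,interpolation=cv2.INTER_CUBIC))"
```

```text
t 12.275 TCP box [-133.3  102.7] z 0.2216 ang 25.7 A [-83.4 126.7] B [-183.3   78.7] F [0.72 0.12] 1.13 0.09194826032297791
```

View pics/s11.png

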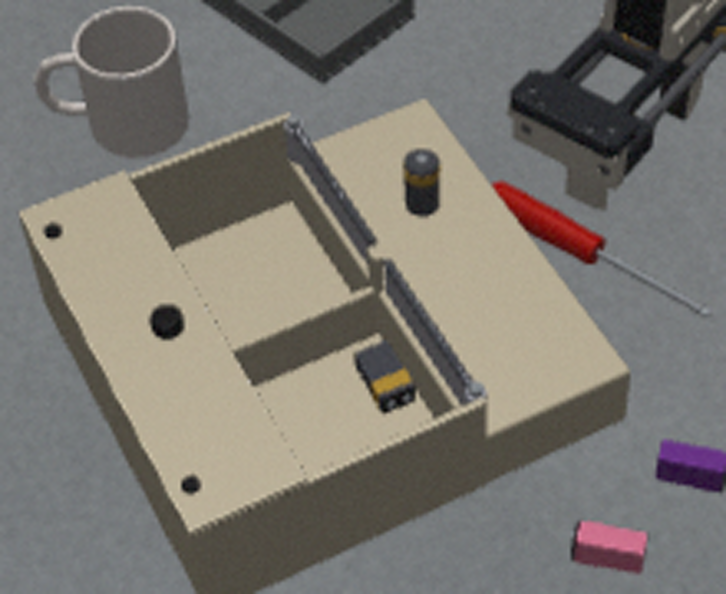

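View pics/w11.png

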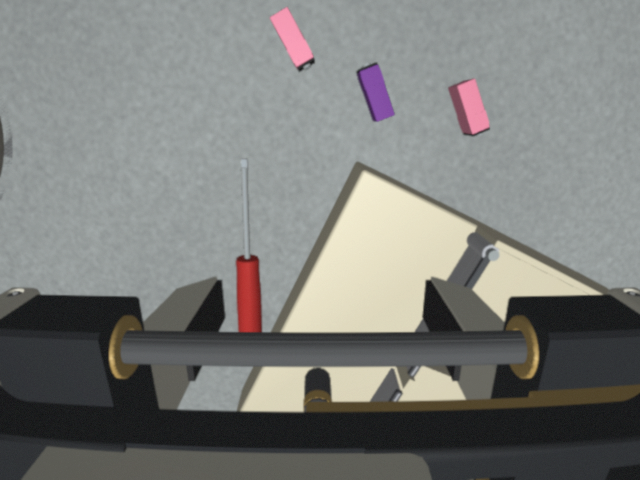

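View pics/t11.png

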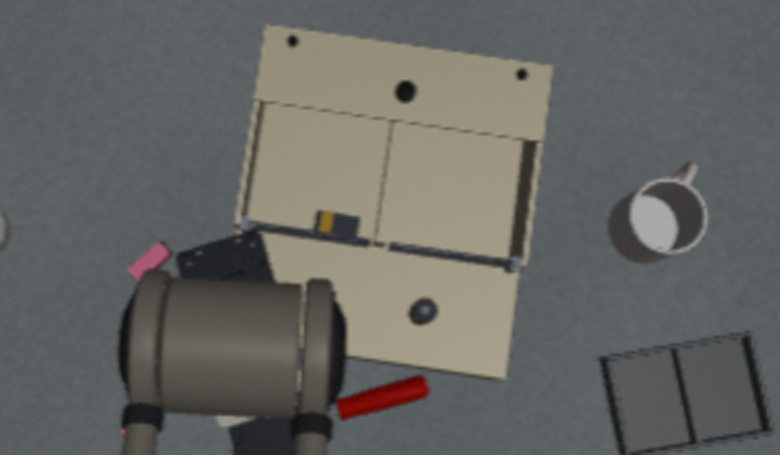

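The battery is on the floor of the left bay, both flaps are shut, and the cell, knob and screwdriver look unmoved. The arm is clear of everything.

```bash
python3 -c "
from cell import order
print(order.hand_in())"
```

```text
the job is handed in; nothing more can be done
None
```

The battery is in the return box and the job is handed in, at about 12.4 s of the 38 s allowed. One finger opened the left flap to about 0.5 rad before the battery was touched, and kept it open for the whole push. The other finger slid the battery about 80 mm along the ledge until it dropped. The arm then drew back slowly, so the flap closed against the retreating finger, and lifted clear.

- **Outcome:** the last scene and top pictures show the battery lying flat on the floor of the left bay, behind the closed left flap.
- **Left alone:** the right flap is shut. The round cell, thumbscrew, screwdriver, tray, mug and pink/purple look-alikes in view look unmoved. I compared them by eye rather than measuring them. The jar was out of the last views, but the arm never went near it at low height.
- **Forces:** the contact force readings I took stayed at about 3 N or less. The arm was touching nothing when I handed in.
- **Disagreements:** the cameras disagreed by 3 to 5 mm on the box's position, and sizes measured from the pictures came out a few per cent small. I averaged the positions and corrected with a close wrist view. The tool's height also varied between 66 and 72 mm above the bench during the push, with no contact trouble.

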